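# Index the lacquer-jar carousel to the yellow jar

### The job

Turn the round jar carousel (its black handle is there for that) to the next stop, so that the jar with the yellow lid comes to the blue pointer and the carousel rests in its detent there. Turn whichever way brings the yellow jar there by one step; keep the jar standing in its seat, and let go at the end.

Things in the scene. Friction and masses are not known exactly. Their poses are not given: they have to be found in the camera images.
- rotor (a joint): Turning angle of the jar carousel (dark disc, 284 mm across, top 40 mm high, six 68 mm ring seats 60 deg apart, centred 105 mm from the axis) on a fixed grey base. Starts near 0, grows counter-clockwise seen from above. Spring detents at -1.047, 0, +1.047, end stops at +-1.13. Needs at most 0.25 N m; past about 35 deg from one detent it is drawn into the next and stays there when let go.
- handle (a point): Centre of the black T-handle bar, on the carousel's vertical axis, turning with it; 140 mm above the table. Bar 90 mm long (this point's x), 18 mm wide (y), 30 mm high (z up), white line along its top, on a 20 mm steel post. At joint 0 the bar lies along the line from the axis to the blue pointer. Jar tops are at 90 mm, below the bar.
- yellow_jar: White jar with a yellow lid, 57 mm across, 50 mm tall, about 150 g, loose with 3 mm play in the seat 60 deg to one or the other side of the blue pointer. Origin: centre of its underside, 40 mm above the table; z up. Like jars with a red and a green lid stand in the seat at the pointer and the one beyond.
- work_spot (a point): Fixed point: the floor centre of whichever seat stands at the blue pointer, 40 mm above the table, 105 mm from the carousel's axis. The pointer, a blue bar 30 mm wide and 30 mm high, sticks out radially to 225 mm from the axis. The yellow jar's origin must come here.

How it is judged:
By the outcome, as a careful person would: the job done as asked, in the order asked, and still so for the second after the job is handed in, with the robot touching nothing.
It also fails if it takes over 32 s, if anything falls off the work surface, if the arm or the gripper's body presses on something with over 40 N, if the wrist force passes 120 N, or if a joint passes its speed limit or range.

### The arm

A 6-joint arm with a two-finger parallel gripper is mounted at the origin on the work surface. World frame = base frame: x ahead of the robot, y to its left, z up, the work surface at z = 0. Lengths are in m, angles in degrees, forces in N, time in s.
With the tool pointing down it reaches from about 0.4 to 0.825 m from the base axis. Payload 7 kg.
Tool frame: the origin (TCP) lies midway between the tips of the shut fingers; the grasp point (between the pads) lies r.grasp_offset behind it (r.grasp_offset is the distance from the TCP to the grasp point, in m); z points along the fingers, y is the direction in which the jaws open and shut (so a half turn about z gives the same grasp; the last joint's range is limited). The gripper opens to 88 mm and grips with 3 to 60 N. Pads are 19 mm wide; open, the fingers measure 130 mm over their backs; the gripper's body (78 mm by 193 mm) begins 47 mm behind the grasp point.
Start: joints at [86.694, 20.546, 0.682, 0, -70.136, -16.507], TCP at [0.229, 0.635, 0.195] pointing down, gripper open.
Joint ranges: [-176.03, 176.03], [-82.01, 121.73], [-58.28, 71.71], [-173.87, 95.51], [-174.79, -0.11], [-173.66, 173.66]. Speed limits (degrees/s): [136.94, 136.94, 172.46, 180, 180, 180].

### API

Orientations are given as [roll, pitch, yaw] about the fixed x, y, z axes, in that order (R = Rz(yaw) Ry(pitch) Rx(roll)).
In Python, from plant import status, imaging, r gives the robot as it stands.
- The arm moves only by the tool apply_moves, never from a script. Its argument "moves" is a list of rows, each a list of 6 numbers: the shift along the tool's x, y, z in units of 200 mm (1.0 is 200 mm), then the turn, a rotation vector about the tool's x, y, z in units of 90 degrees (1.0 is 90 degrees). In form: [[tx, ty, tz, rx, ry, rz], ...]. A call has 1 to 12 rows; each row is the pose to reach, as a shift and turn from the pose measured when the call began, along the tool's axes at that moment; what a row does not reach only later rows make up. A row lasts 1/8 s, in which the tool goes at most 62.5 mm and 10.7 degrees, less where a joint would pass 70% of its speed; a pose out of reach is approached as far as the arm can. A call with a number of a shift or a turn outside -1 to 1 is refused whole. A call with a gripper value outside its range is refused whole. "hand" is the closure, from -1 (fully open) to 1 (shut), set as the call begins (left out, the last holds). The fingers move at their own pace and stop on an object; "grip_force" is the grip in N (left out, the last holds). Time passes only in rows, so rows that repeat a pose let the fingers close. It gives the time, the measured TCP pose, the force and the opening at its end, in the units of the state.
- status.get_state(): the state, without advancing time (a new reading comes with each control period).
- imaging.capture(name): name is "scene" or "side" or "wrist"; returns (picture, depth): 480x640x3 uint8, blue, green, red; 480x640 float32, m along the optical axis (not along the pixel's ray), 0 where there is no reading.
- imaging.camera_info(name): a dict with "fx", "fy", "cx", "cy" (pixels), "k1" (the pictures are not rectified: a ray, as slopes to the right and down, at radius r is drawn at 1 + k1 r^2 times it, then the intrinsics apply), "T" (4x4, takes a point from camera to world coordinates). Camera axes: x right, y up, looking along -z (the intrinsics and any distortion apply to the point x, -y, -z); pixel columns grow to the right and rows downward; lengths in m; the calibration is good to about 2 mm. A picture is of the moment at which its call begins: read the wrist's pose just before it. camera_info takes no time and is no camera call; for the wrist camera it gives the pose at the moment of the call.
- r.close_job(): hands the job in, once; it reports no verdict.
The state is a dict: "time_s": time; "joints": joint angles; "qd": joint speeds; "joint_torque": joint torques, N m; "tcp_pos": TCP position; "eef_rot": TCP orientation; "contact_force": force on the tool from outside, world axes, zero at the start; "moment": the same for the moment, N m; "gripper_width": finger opening in m.
Only numpy, scipy, OpenCV 4.12 (cv2) and the standard library are available. Lean on these libraries where they do the work, as an engineer would, in place of code of your own. Each camera call takes 0.05 s, during which the arm holds its last target.

## Working session

There is one attempt and no reset: what is moved stays moved. The work goes in short steps, Python scripts to look and compute and a tool call to move; the robot and the scene stay as the last step left them, time stands still between calls to the robot, and variables do not carry over. Pictures are saved under pics/ and viewed, and the job is handed in when it is done.

Besides the shell and the picture viewer there is one more tool, called by a JSON object that holds its "name" and its "arguments", one argument or row to a line. apply_moves: Moves the arm, as the interface text tells. Its arguments: {"type":"object","properties":{"moves":{"type":"array","items":{"type":"array","items":{"type":"number"}}},"hand":{"type":"number"},"grip_force":{"type":"number"}},"required":["moves"]}

```bash
ls; mkdir -p pics; python3 - <<'E'
from plant import status, imaging, r
import cv2,pickle,numpy as np
s=status.get_state();print(s, r.grasp_offset)
d={}
for n in("scene","side","wrist"):
    ci=imaging.camera_info(n);p,z=imaging.capture(n);d[n]=(ci,p,z);cv2.imwrite(f"pics/{n}0.png",p);print(n,ci)
pickle.dump(d,open("d0.pkl","wb"))
E
```

```text
pics
{'time_s': 0.0, 'joints': array([ 8.66935810e+01,  2.05914130e+01,  6.35272706e-01, -1.81803902e-02,
       -7.01360685e+01, -1.65060834e+01]), 'qd': array([ 0.06865317, -0.08552265, -0.01394169,  0.05781554, -0.02001721,
       -0.06677076]), 'joint_torque': array([ 3.70825786e-03, -5.82717776e+01,  2.93049842e+01,  6.99722797e+00,
        6.87510154e-03, -1.50496826e-04]), 'tcp_pos': array([0.22865555, 0.63453398, 0.19364047]), 'eef_rot': array([ 1.79906735e+02, -9.81384434e-03, -1.98186856e+01]), 'contact_force': array([-0.30196517,  0.59572602,  0.13957068]), 'moment': array([ 0.00108544,  0.02289547, -0.02393761]), 'gripper_width': 0.08759649624145348} 0.0188
scene {'fx': 530.443798803644, 'fy': 530.443798803644, 'cx': 310.39076323417737, 'cy': 233.9128871035112, 'k1': 0.02409377304906652, 'T': array([[ 0.46838814, -0.71674013,  0.51661991,  0.95667279],
       [ 0.88348782,  0.37475165, -0.28108803, -0.16574218],
       [ 0.00786291,  0.58808569,  0.8087604 ,  0.76004162],
       [ 0.        ,  0.        ,  0.        ,  1.        ]])}
side {'fx': 518.9416779477316, 'fy': 518.9416779477316, 'cx': 316.26714023861837, 'cy': 240.4337536765788, 'k1': -0.07018956888161078, 'T': array([[ 0.86621895,  0.337748  , -0.36822686,  0.31328221],
       [-0.49966216,  0.58320063, -0.6404801 , -0.39095719],
       [-0.00157074,  0.73878503,  0.67393933,  0.55063768],
       [ 0.        ,  0.        ,  0.        ,  1.        ]])}
wrist {'fx': 399.1202291151211, 'fy': 399.1202291151211, 'cx': 315.37884930302465, 'cy': 240.76024274084546, 'k1': -0.07719447299355477, 'T': array([[-0.33988946,  0.90398806,  0.25938532,  0.29990204],
       [-0.9404648 , -0.32701609, -0.09266304,  0.61024735],
       [ 0.00105689, -0.27543795,  0.96131827,  0.38395871],
       [ 0.        ,  0.        ,  0.        ,  1.        ]])}
```

View pics/scene0.png

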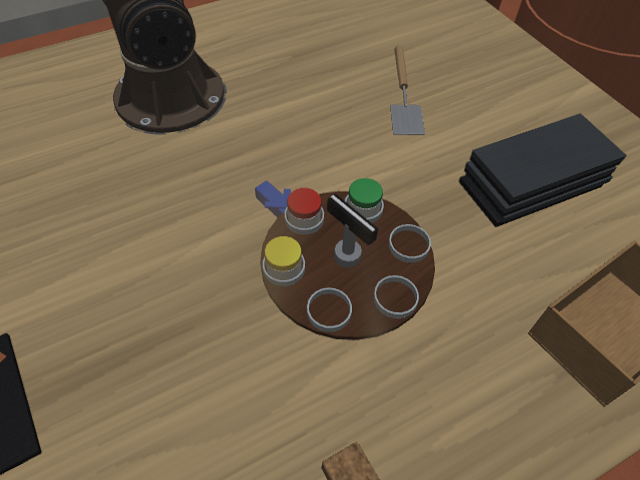

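View pics/side0.png

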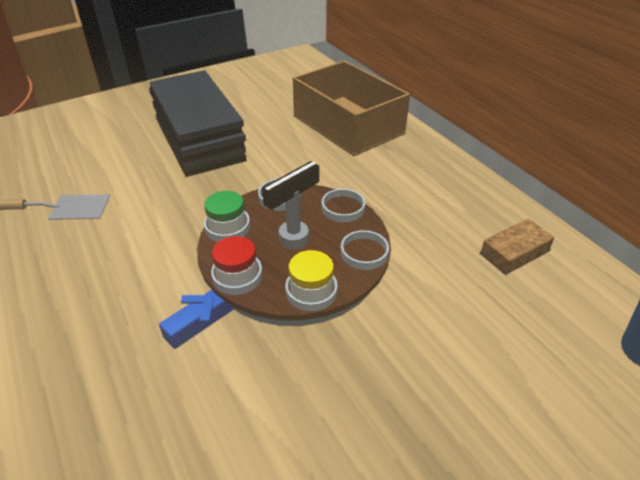

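View pics/wrist0.png

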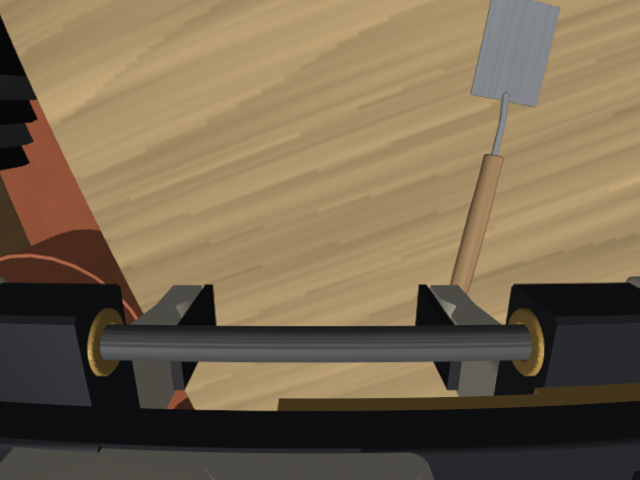

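The scene picture shows the yellow lid at about (283,252), red (304,202) beside the blue pointer (272,195), green (366,192), and the handle bar around (352,219). The side view agrees. Next I'll measure these on planes at their known heights.

```bash
cat > h.py <<'E'
import numpy as np,cv2
def ray(ci,uv):
    K=np.array([[ci['fx'],0,ci['cx']],[0,ci['fy'],ci['cy']],[0,0,1.]])
    n=cv2.undistortPoints(np.array(uv,float).reshape(-1,1,2),K,np.array([ci['k1'],0,0,0,0]))[:,0]
    d=np.c_[n[:,0],-n[:,1],-np.ones(len(n))]@ci['T'][:3,:3].T
    return ci['T'][:3,3],d
def plane(ci,uv,z):
    o,d=ray(ci,uv); return (o+d*((z-o[2])/d[:,2])[:,None])
def big(m,k=1):
    n,l,s,c=cv2.connectedComponentsWithStats(m.astype(np.uint8)); i=1+np.argmax(s[1:,4]); return l==i
def masks(p):
    h=cv2.cvtColor(p,cv2.COLOR_BGR2HSV);H,S,V=[h[...,i].astype(int) for i in range(3)]
    g=(S>200)
    return dict(yellow=big(g&(H>24)&(H<35)&(V>110)),red=big(((H<4)|(H>176))&(S>190)&(V>110)),green=big((H>50)&(H<75)&(S>150)),blue=big((H>105)&(H<125)&(S>130)))
def top_centroid(ci,m,z):
    uv=np.argwhere(m)[:,::-1]
    P=plane(ci,uv,z)[:,:2]; return P,len(uv)
E
cat > m.py <<'E'
from h import *
import pickle,sys
d=pickle.load(open(sys.argv[1],"rb"))
for n in("scene","side"):
    ci,p,z=d[n]; M=masks(p); c={}
    for k in("yellow","red","green"):
        h=cv2.cvtColor(p,cv2.COLOR_BGR2HSV)[...,2]; m=M[k]; med=np.percentile(h[m],60); mt=m&(h>0.93*med)
        P,N=top_centroid(ci,mt,.09); (cc,rad)=cv2.minEnclosingCircle(P.astype(np.float32)*1000)
        c[k]=np.array(cc)/1000; print(n,k,N,m.sum(),"circ",np.round(c[k],4),"diam",2*rad,"cent",P.mean(0).round(4))
    y,rd,g=c['yellow'],c['red'],c['green']
    # centre: circumcentre
    A=2*np.array([rd-y,g-y]);b=np.array([rd@rd-y@y,g@g-y@y]);o=np.linalg.solve(A,b)
    print(" centre",o.round(4),"R",np.linalg.norm(o-y).round(4),{k:np.degrees(np.arctan2(*(c[k]-o)[::-1])).round(1) for k in c})
    P,N=top_centroid(ci,M['blue'],.03); e=P[np.argsort(-np.linalg.norm(P-o,axis=1))[:40]].mean(0)
    print(" pointer far end",e.round(3),np.linalg.norm(e-o),"ang",np.degrees(np.arctan2(*(P.mean(0)-o)[::-1])), P.mean(0))
    # white line
    hsv=cv2.cvtColor(p,cv2.COLOR_BGR2HSV); 
    pr=np.array([*o,.155,1]);q=np.linalg.inv(ci['T'])@pr;u=ci['cx']+ci['fx']*q[0]/-q[2];v=ci['cy']+ci['fy']*q[1]/q[2]
    print(" proj",u,v)
    w=(hsv[...,1]<40)&(hsv[...,2]>185);box=np.zeros_like(w);box[int(v)-32:int(v)+32,int(u)-34:int(u)+34]=1
    w=big(w&box); P,N=top_centroid(ci,w,.155); r=cv2.minAreaRect((P*1000).astype(np.float32)); print(" line",N,P.mean(0).round(4),r)
    vv=np.linalg.svd(P-P.mean(0))[2][0];print(" line ang",np.degrees(np.arctan2(vv[1],vv[0])))
E
python3 m.py d0.pkl
```

```text
Traceback (most recent call last):
  File "m.py", line 5, in <module>
    ci,p,z=d[n]; M=masks(p); c={}
                   ~~~~~^^^
  File "h.py", line 14, in masks
    return dict(yellow=big(g&(H>24)&(H<35)&(V>110)),red=big(((H<4)|(H>176))&(S>190)&(V>110)),green=big((H>50)&(H<75)&(S>150)),blue=big((H>105)&(H<125)&(S>130)))
                       ~~~^^^^^^^^^^^^^^^^^^^^^^^^^
  File "h.py", line 10, in big
    n,l,s,c=cv2.connectedComponentsWithStats(m.astype(np.uint8)); i=1+np.argmax(s[1:,4]); return l==i
                                                                      ~~~~~~~~~^^^^^^^^^
ValueError: attempt to get argmax of an empty sequence
```

```bash
python3 - <<'E'
import pickle,cv2
d=pickle.load(open("d0.pkl","rb"))
for n,pts in(("scene",[(283,252),(283,243),(304,202),(366,190),(272,195),(352,219),(340,206),(365,233)]),("side",[(311,268),(234,252),(224,204),(190,318),(291,180),(291,188)])):
    h=cv2.cvtColor(d[n][1],cv2.COLOR_BGR2HSV)
    print(n,[(p,h[p[1],p[0]].tolist()) for p in pts])
E
sed -i 's/g=(S>200)/g=(S>190)/; s/(H>24)&(H<35)/(H>23)\&(H<36)/' h.py; python3 m.py d0.pkl
```

```text
scene [((283, 252), [27, 154, 166]), ((283, 243), [27, 156, 165]), ((304, 202), [3, 178, 143]), ((366, 190), [67, 145, 121]), ((272, 195), [115, 108, 130]), ((352, 219), [0, 20, 26]), ((340, 206), [0, 9, 30]), ((365, 233), [24, 43, 30])]
side [((311, 268), [29, 209, 232]), ((234, 252), [2, 201, 211]), ((224, 204), [65, 145, 171]), ((190, 318), [110, 157, 208]), ((291, 180), [18, 58, 57]), ((291, 188), [24, 77, 53])]Traceback (most recent call last):
  File "m.py", line 5, in <module>
    ci,p,z=d[n]; M=masks(p); c={}
                   ~~~~~^^^
  File "h.py", line 14, in masks
    return dict(yellow=big(g&(H>23)&(H<36)&(V>110)),red=big(((H<4)|(H>176))&(S>190)&(V>110)),green=big((H>50)&(H<75)&(S>150)),blue=big((H>105)&(H<125)&(S>130)))
                       ~~~^^^^^^^^^^^^^^^^^^^^^^^^^
  File "h.py", line 10, in big
    n,l,s,c=cv2.connectedComponentsWithStats(m.astype(np.uint8)); i=1+np.argmax(s[1:,4]); return l==i
                                                                      ~~~~~~~~~^^^^^^^^^
    return _wrapfunc(a, 'argmax', axis=axis, out=out, **kwds)
    return bound(*args, **kwds)
ValueError: attempt to get argmax of an empty sequence
```

```bash
python3 - <<'E'
s=open('h.py').read()
i=s.index("    g=(S"); j=s.index("def top_c")
s=s[:i]+'''    R=np.zeros(H.shape,bool);R[140:380,150:450]=1
    return dict(yellow=big(R&(S>125)&(H>24)&(H<34)&(V>90)),red=big(R&((H<6)|(H>174))&(S>150)&(V>90)),green=big(R&(H>50)&(H<80)&(S>110)),blue=big(R&(H>103)&(H<125)&(S>75)))
'''+s[j:]
open('h.py','w').write(s)
s=open('m.py').read().replace("V>185","V>150").replace("hsv[...,2]>185","hsv[...,2]>110").replace("<40","<60")
open('m.py','w').write(s)
E
python3 m.py d0.pkl
```

```text
scene yellow 797 854 circ [0.5367 0.0148] diam 54.115455627441406 cent [0.537  0.0148]
scene red 647 685 circ [0.4632 0.09  ] diam 53.710548400878906 cent [0.4634 0.0898]
scene green 607 765 circ [0.4913 0.1904] diam 53.545654296875 cent [0.4917 0.1906]
 centre [0.5648 0.1157] R 0.1047 {'yellow': np.float64(-105.5), 'red': np.float64(-165.8), 'green': np.float64(134.5)}
 pointer far end [0.351 0.061] 0.22030182590015962 ang -165.57577914819979 [0.38265098 0.06885867]
 proj 351.9135399021181 212.90225441005984
 line 186 [0.5646 0.1166] ((563.58935546875, 116.33089447021484), (85.83232879638672, 5.760045051574707), 14.537606239318848)
 line ang 14.405043706375903
side yellow 1026 1148 circ [0.536  0.0106] diam 53.87952423095703 cent [0.5357 0.01  ]
side red 889 1179 circ [0.4625 0.0851] diam 52.67072677612305 cent [0.4621 0.0846]
side green 643 718 circ [0.4906 0.1858] diam 52.905494689941406 cent [0.4902 0.1856]
 centre [0.5633 0.1111] R 0.1042 {'yellow': np.float64(-105.2), 'red': np.float64(-165.5), 'green': np.float64(134.2)}
 pointer far end [0.349 0.051] 0.22263078689079308 ang -163.52024605140218 [0.39146367 0.060302  ]
 proj 290.5899376184333 175.60194184119658
 line 233 [0.5635 0.1126] ((564.5001831054688, 113.1641845703125), (87.08757781982422, 8.743841171264648), 14.037224769592285)
 line ang -165.40968634903743
```

Both cameras agree to about 4 mm. The axis is at about (0.564, 0.114), R is 104 mm and the bar angle is 14.4°. The pointer is at −165.5° and the yellow jar at −105.4°, so the turn is 60° clockwise. I'll grip with the fingertips at z of about 0.13, which keeps the pads on the bar and off the 20 mm post.

```bash
cat > rel.py <<'E'
import sys,numpy as np
from scipy.spatial.transform import Rotation as Ro
from plant import status
def rel(p,yaw):
    s=status.get_state();R=Ro.from_euler('xyz',s['eef_rot'],degrees=True);G=Ro.from_euler('xyz',[180,0,yaw],degrees=True)
    t=R.inv().apply(np.array(p)-s['tcp_pos'])/.2; w=(R.inv()*G).as_rotvec(degrees=True)/90
    print("t",s['time_s'],s['tcp_pos'].round(4),s['eef_rot'].round(1),"F",s['contact_force'].round(1),"M",s['moment'].round(2),"w",s['gripper_width'],"j",s['joints'].round(1))
    print("rel",t.round(3),w.round(3))
if __name__=="__main__": 
    a=list(map(float,sys.argv[1:])); rel(a[:3],a[3])
E
python3 rel.py .564 .114 .195 14.4
```

```text
t 0.15 [0.2287 0.6346 0.1938] [179.9  -0.  -19.8] F [-0.1 -0.3 -0. ] M [0.02 0.01 0.01] w 0.0872405838085798 j [ 86.7  20.6   0.6  -0.  -70.1 -16.5]
rel [ 2.46   1.881 -0.003] [ 0.001  0.    -0.38 ]
```

{"name": "apply_moves", "arguments": {
  "moves": [
    [0.25, 0.19, -0.05, 0, 0, 0],
    [0.5, 0.38, -0.1, 0, 0, 0],
    [0.75, 0.57, -0.1, 0, 0, 0],
    [0.98, 0.75, -0.1, 0, 0, 0],
    [0.98, 0.75, -0.1, 0, 0, 0]
  ],
  "hand": -1,
  "grip_force": 45
}}

```text
time_s: 0.78
tcp_pos: [0.3637, 0.4239, 0.2145]
eef_rot: [179.9, -0.0, -20.0]
contact_force: [-0.6, 0.2, -0.3]
gripper_width: 0.0877
```

```bash
python3 rel.py .564 .114 .205 14.4
```

```text
t 0.775 [0.3637 0.4239 0.2145] [179.9  -0.  -20. ] F [-0.6  0.2 -0.3] M [ 0.13 -0.01 -0.01] w 0.08772765709803142 j [ 69.5   8.9 -12.4   0.  -68.7   0.5]
rel [1.472 1.112 0.049] [ 0.001  0.    -0.383]
```

{"name": "apply_moves", "arguments": {
  "moves": [
    [0.25, 0.19, 0, 0, 0, -0.06],
    [0.5, 0.38, 0, 0, 0, -0.12],
    [0.75, 0.57, 0, 0, 0, -0.18],
    [0.95, 0.72, 0, 0, 0, -0.24],
    [0.95, 0.72, 0, 0, 0, -0.24],
    [0.95, 0.72, 0, 0, 0, -0.24]
  ]
}}

```text
time_s: 1.52
tcp_pos: [0.4929, 0.2238, 0.2144]
eef_rot: [179.9, 0.0, 1.5]
contact_force: [-0.8, 0.1, 0.2]
gripper_width: 0.0878
```

```bash
python3 rel.py .564 .114 .205 14.4
```

```text
t 1.525 [0.4929 0.2238 0.2144] [179.9   0.    1.5] F [-0.8  0.1  0.2] M [0.01 0.08 0.04] w 0.08778132035808335 j [ 45.2   7.2 -14.4   0.  -68.4  46.3]
rel [0.341 0.558 0.048] [ 0.001  0.    -0.143]
```

{"name": "apply_moves", "arguments": {
  "moves": [
    [0.15, 0.25, 0.02, 0, 0, -0.07],
    [0.28, 0.46, 0.04, 0, 0, -0.143],
    [0.341, 0.558, 0.048, 0, 0, -0.143],
    [0.341, 0.558, 0.048, 0, 0, -0.143],
    [0.341, 0.558, 0.048, 0, 0, -0.143]
  ]
}}

```text
time_s: 2.15
tcp_pos: [0.5636, 0.1154, 0.2048]
eef_rot: [180.0, 0.1, 14.4]
contact_force: [-1.0, 0.2, 0.7]
gripper_width: 0.0877
```

```bash
python3 rel.py .564 .114 .130 14.4; python3 - <<'E'
from plant import imaging
import cv2
from h import *
ci=imaging.camera_info("wrist");p,z=imaging.capture("wrist");cv2.imwrite("pics/wrist1.png",p)
import pickle;pickle.dump((ci,p,z),open("w1.pkl","wb"))
E
```

```text
t 2.15 [0.5636 0.1154 0.2048] [1.80e+02 1.00e-01 1.44e+01] F [-1.   0.2  0.7] M [-0.05 -0.02  0.03] w 0.08771335720373237 j [ 31.1  10.9 -11.3   0.  -67.9  73.3]
rel [0.001 0.007 0.374] [0.    0.001 0.   ]
```

View pics/wrist1.png

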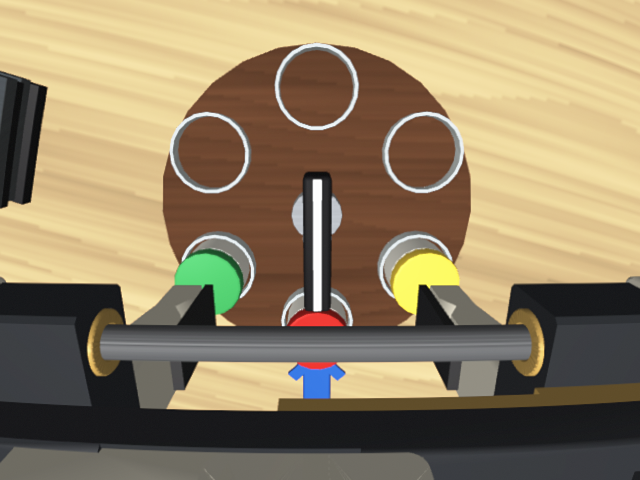

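The bar at column 317 is centred between the pads (216 and 416) and parallel to tool x. Before lowering, I'll check the centre along the bar in this picture.

```bash
python3 - <<'E'
from h import *
import pickle
ci,p,z=pickle.load(open("w1.pkl","rb"))
P=plane(ci,[(317,180),(317,311)],.155);print(P,P.mean(0),np.linalg.norm(P[0]-P[1]),np.degrees(np.arctan2(*(P[0]-P[1])[1::-1])))
print(plane(ci,[(317,215)],.04))
E
```

```text
[[0.60714041 0.12590549 0.155     ]
 [0.52362236 0.10441489 0.155     ]] [0.56538139 0.11516019 0.155     ] 0.08623868063265341 14.430124411710157
[[0.56207051 0.11381975 0.04      ]]
```

{"name": "apply_moves", "arguments": {
  "moves": [
    [0, 0.004, 0.15, 0, 0, 0],
    [0, 0.004, 0.28, 0, 0, 0],
    [0, 0.004, 0.37, 0, 0, 0],
    [0, 0.004, 0.37, 0, 0, 0],
    [0, 0.004, 0.37, 0, 0, 0]
  ]
}}

```text
time_s: 2.82
tcp_pos: [0.5641, 0.1155, 0.132]
eef_rot: [180.0, -0.0, 14.5]
contact_force: [-0.2, -0.4, 0.2]
gripper_width: 0.088
```

```bash
python3 rel.py .564 .114 .130 14.4
```

```text
t 2.825 [0.5641 0.1155 0.132 ] [180.   -0.   14.5] F [-0.2 -0.4  0.2] M [-0.08 -0.03 -0.03] w 0.08801714007642666 j [ 31.1  14.1 -17.2   0.1 -58.7  73.4]
rel [-0.002  0.007  0.01 ] [ 0.    -0.     0.001]
```

Wrist, scene and side views agree on the centre to within 2–3 mm. I'll close on the bar now.

{"name": "apply_moves", "arguments": {
  "moves": [
    [0, 0, 0.01, 0, 0, 0],
    [0, 0, 0.01, 0, 0, 0],
    [0, 0, 0.01, 0, 0, 0],
    [0, 0, 0.01, 0, 0, 0],
    [0, 0, 0.01, 0, 0, 0],
    [0, 0, 0.01, 0, 0, 0],
    [0, 0, 0.01, 0, 0, 0],
    [0, 0, 0.01, 0, 0, 0]
  ],
  "hand": 1
}}

```text
time_s: 3.82
tcp_pos: [0.5641, 0.1155, 0.13]
eef_rot: [180.0, -0.0, 14.5]
contact_force: [-0.4, 0.4, 0.4]
gripper_width: 0.0132
```

```bash
python3 rel.py .564 .114 .130 -45.6
```

```text
t 3.825 [0.5641 0.1155 0.13  ] [180.   -0.   14.5] F [-0.4  0.4  0.4] M [ 0.03  0.02 -0.04] w 0.01320517291542385 j [ 31.1  14.2 -17.3   0.1 -58.5  73.4]
rel [-0.002  0.007 -0.   ] [ 0.    -0.001  0.668]
```

The opening reads 13 mm, but the bar is 18 mm. I'll check whether it's still closing or has missed.

```bash
python3 - <<'E'
from plant import imaging,status
import cv2
for n in("wrist","side"):
    p,z=imaging.capture(n);cv2.imwrite(f"pics/{n}2.png",p)
    if n=="side": cv2.imwrite("pics/side2c.png",cv2.resize(p[60:340,150:430],None,fx=2,fy=2))
print(status.get_state()['gripper_width'])
E
```

```text
0.005121648189993513
```

View pics/wrist2.png

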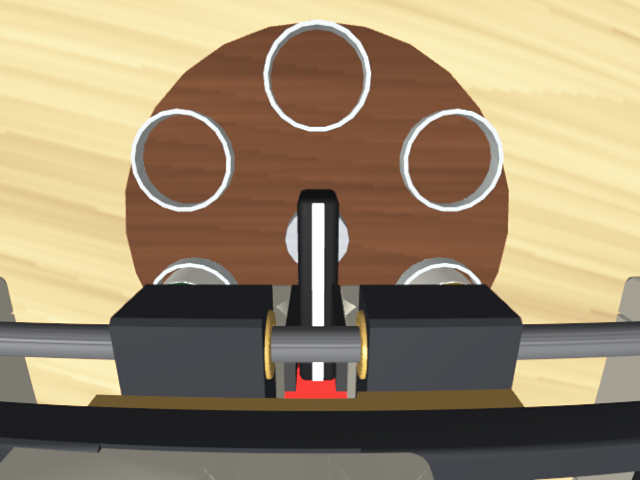

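View pics/side2c.png

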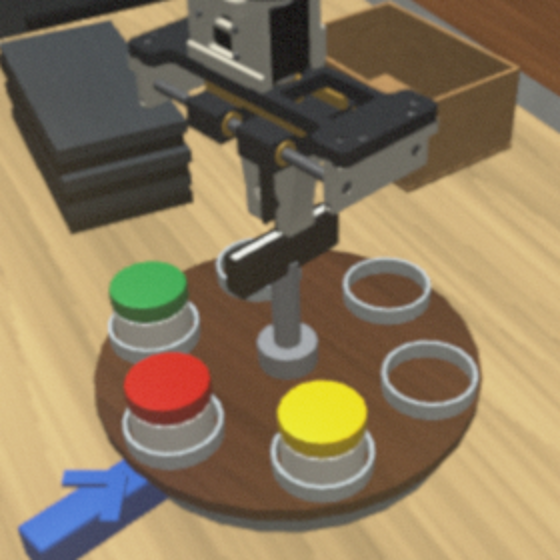

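```bash
python3 - <<'E'
from plant import imaging,status
import cv2
from h import *
s=status.get_state();print(s['gripper_width'],s['tcp_pos'],s['contact_force'])
ci=imaging.camera_info("side");p,z=imaging.capture("side")
cv2.imwrite("pics/side3c.png",cv2.resize(p[110:230,240:360],None,fx=5,fy=5,interpolation=cv2.INTER_CUBIC))
a=cv2.resize(p[110:230,240:360],None,fx=4,fy=4,interpolation=cv2.INTER_CUBIC)
print(imaging.capture("wrist")[1][200:330:10,318].round(3))
s=status.get_state();print(s['gripper_width'])
o=np.linalg.inv(ci['T'])@np.array([*s['tcp_pos'],1]);print(ci['cx']+ci['fx']*o[0]/-o[2],ci['cy']+ci['fy']*o[1]/o[2])
E
```

```text
0.005121648189993513 [0.56401316 0.11546873 0.1299693 ] [-0.48760063 -0.20419768 -0.28499125]
[0.169 0.167 0.168 0.169 0.171 0.173 0.174 0.176 0.177 0.178 0.178 0.181
 0.182]
0.0011988219703425963
290.20013037785475 189.08957374636532
```

View pics/side3c.png

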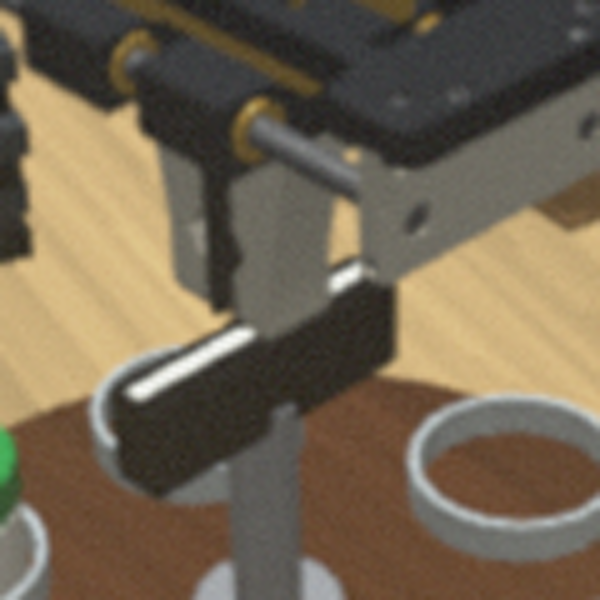

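The fingers have almost shut (1 mm), so the bar isn't between the pads. In the side view the near fingertip ends at about (294,177), at the bar's top edge. I'll measure the real tip height from depth.

```bash
python3 - <<'E'
from plant import imaging,status
import cv2
from h import *
def w(ci,z,uv):
    o,d=ray(ci,uv); zz=np.array([z[v,u] for u,v in uv]); return o+d*zz[:,None]
ci=imaging.camera_info("side");p,z=imaging.capture("side")
uv=[(294,v) for v in range(150,186,2)]
for a,b in zip(uv,w(ci,z,uv)): print(a,b.round(4),p[a[1],a[0]])
print("white",w(ci,z,[(278,183),(280,181),(310,166)]).round(4))
ci=imaging.camera_info("scene");p,z=imaging.capture("scene")
cv2.imwrite("pics/scene3c.png",cv2.resize(p[130:270,280:420],None,fx=4,fy=4,interpolation=cv2.INTER_CUBIC))
E
```

```text
(294, 150) [0.5594 0.0911 0.2068] [ 93 106 107]
(294, 152) [0.5597 0.0919 0.2034] [ 93 105 109]
(294, 154) [0.5596 0.0918 0.2006] [ 95 103 106]
(294, 156) [0.5602 0.0932 0.1967] [ 93 101 105]
(294, 158) [0.5603 0.0935 0.1935] [ 91 100 103]
(294, 160) [0.5606 0.0944 0.19  ] [ 93 101 105]
(294, 162) [0.5611 0.0957 0.1861] [ 89 102 104]
(294, 164) [0.5614 0.0964 0.1826] [ 89  97 100]
(294, 166) [0.5609 0.0957 0.1801] [ 90 100 104]
(294, 168) [0.5614 0.0969 0.1763] [ 93 103 105]
(294, 170) [0.5608 0.0958 0.174 ] [ 96 104 111]
(294, 172) [0.5614 0.0972 0.17  ] [ 95 106 107]
(294, 174) [0.5608 0.0962 0.1677] [ 96 108 111]
(294, 176) [0.5618 0.0984 0.1629] [81 88 92]
(294, 178) [0.5664 0.1077 0.1523] [45 49 53]
(294, 180) [0.5659 0.1069 0.1497] [41 47 56]
(294, 182) [0.5647 0.1048 0.1483] [44 48 53]
(294, 184) [0.5645 0.1046 0.1452] [36 43 49]
white [[0.5414 0.1043 0.1555]
 [0.5473 0.1107 0.1525]
 [0.5979 0.1206 0.1529]]
```

View pics/scene3c.png

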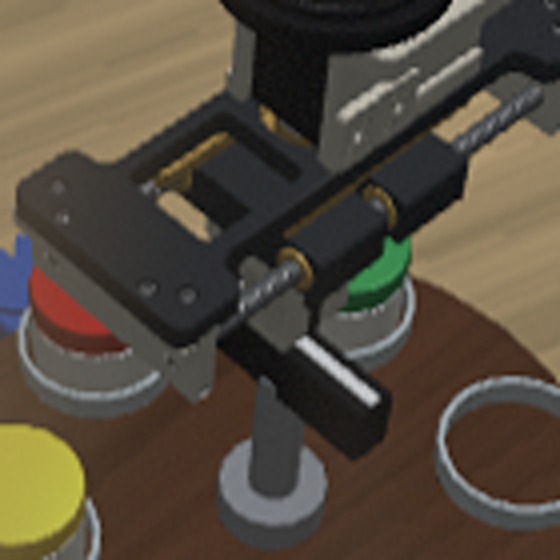

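```bash
python3 - <<'E'
from plant import imaging,status
import cv2
from h import *
def w(ci,z,uv):
    o,d=ray(ci,uv); zz=np.array([z[v,u] for u,v in uv]); return o+d*zz[:,None]
s=status.get_state();print(s['tcp_pos'],s['gripper_width'],s['contact_force'],s['moment'],s['time_s'])
ci=imaging.camera_info("side");p,z=imaging.capture("side")
for uv in [(316,162),(316,164),(318,162),(335,152),(278,160),(276,164),(280,165),(284,168),(284,172)]: print(uv,w(ci,z,[uv])[0].round(4),p[uv[1],uv[0]])
ci=imaging.camera_info("wrist");p,z=imaging.capture("wrist")
print("wristcam",ci['T'][:3,3])
for uv in [(318,210),(318,240),(318,280),(318,375),(282,300),(350,300),(286,290),(350,290),(345,385)]: print(uv,w(ci,z,[uv])[0].round(4),p[uv[1],uv[0]])
cv2.imwrite("pics/wrist3.png",cv2.resize(p[160:420,200:440],None,fx=2.3,fy=2.3))
E
```

```text
[0.56405136 0.11545602 0.12998215] 0.0003517131427915386 [ 0.53009375 -0.54175629 -0.27133134] [-0.00653863 -0.02269986  0.04016111] 4.125
(316, 162) [0.549  0.0193 0.2343] [100 109 112]
(316, 164) [0.5495 0.0201 0.2311] [ 99 109 112]
(318, 162) [0.552  0.0201 0.2328] [101 112 112]
(335, 152) [0.5783 0.0276 0.2331] [ 97 106 108]
(278, 160) [0.5514 0.1218 0.1774] [ 95 109 108]
(276, 164) [0.5506 0.1269 0.1685] [ 99 120 130]
(280, 165) [0.552  0.1177 0.1718] [ 97 108 111]
(284, 168) [0.5559 0.1145 0.1677] [46 53 56]
(284, 172) [0.5549 0.1131 0.1626] [44 61 66]
wristcam [0.63713169 0.13475039 0.32025751]
(318, 210) [0.6047 0.1252 0.1547] [255 255 255]
(318, 240) [0.5922 0.122  0.1558] [255 255 255]
(318, 280) [0.5745 0.1174 0.156 ] [255 255 255]
(318, 375) [0.5624 0.1146 0.2084] [78 77 77]
(282, 300) [0.6011 0.1328 0.2423] [31 29 28]
(350, 300) [0.6045 0.1187 0.2417] [31 28 28]
(286, 290) [0.6016 0.1323 0.2378] [31 28 27]
(350, 290) [0.6052 0.1185 0.2379] [31 29 27]
(345, 385) [0.5906 0.1166 0.252 ] [78 74 71]
```

View pics/wrist3.png

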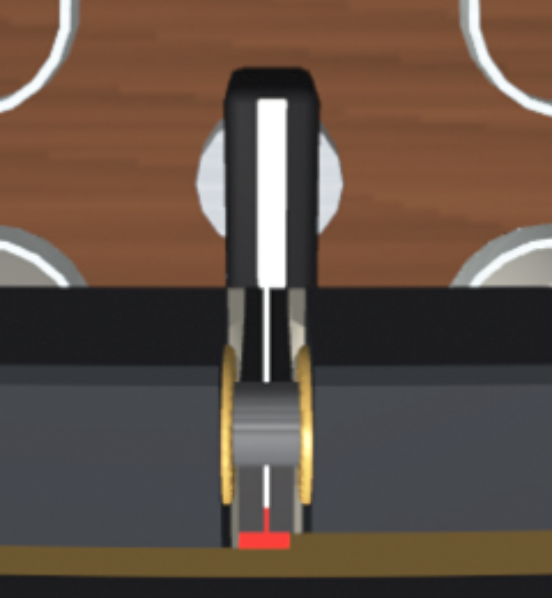

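The fingers shut above the bar. Depth puts the real tips at z of about 0.161 and the body about 0.035 higher than expected, while the state reports 0.130. So the reported TCP lies about 30 mm beyond the real tips. Nothing was touched. I'll open, then lower 30 mm by the measured tip height.

{"name": "apply_moves", "arguments": {
  "moves": [
    [0, 0, -0.03, 0, 0, 0],
    [0, 0, -0.03, 0, 0, 0],
    [0, 0, -0.03, 0, 0, 0],
    [0, 0, -0.03, 0, 0, 0],
    [0, 0, -0.03, 0, 0, 0],
    [0, 0, -0.03, 0, 0, 0],
    [0, 0, -0.03, 0, 0, 0],
    [0, 0, -0.03, 0, 0, 0]
  ],
  "hand": -1
}}

```text
time_s: 5.22
tcp_pos: [0.564, 0.1155, 0.136]
eef_rot: [180.0, -0.0, 14.5]
contact_force: [0.3, 0.5, 0.2]
gripper_width: 0.0749
```

```bash
python3 rel.py .564 .1145 .100 14.4
```

```text
t 5.225 [0.564  0.1155 0.136 ] [180.   -0.   14.5] F [0.3 0.5 0.2] M [-0.06 -0.02 -0.03] w 0.07485472961638708 j [ 31.1  13.9 -16.9   0.1 -59.2  73.4]
rel [-0.002  0.004  0.18 ] [ 0.    -0.     0.001]
```

{"name": "apply_moves", "arguments": {
  "moves": [
    [0, 0.004, 0.05, 0, 0, 0],
    [0, 0.004, 0.1, 0, 0, 0],
    [0, 0.004, 0.15, 0, 0, 0],
    [0, 0.004, 0.17, 0, 0, 0],
    [0, 0.004, 0.17, 0, 0, 0]
  ]
}}

```text
time_s: 5.85
tcp_pos: [0.5641, 0.1146, 0.1015]
eef_rot: [179.9, 0.0, 14.5]
contact_force: [-0.1, -0.1, -0.4]
gripper_width: 0.0878
```

```bash
python3 rel.py .564 .1145 .100 14.4;python3 - <<'E'
from plant import imaging,status
import cv2
from h import *
ci=imaging.camera_info("side");p,z=imaging.capture("side")
cv2.imwrite("pics/side4c.png",cv2.resize(p[110:260,220:370],None,fx=4,fy=4,interpolation=cv2.INTER_CUBIC))
import pickle; pickle.dump((ci,p,z),open("s4.pkl","wb"))
E
```

```text
t 5.85 [0.5641 0.1146 0.1015] [179.9   0.   14.5] F [-0.1 -0.1 -0.4] M [-0.06 -0.04 -0.03] w 0.08782124329259727 j [ 31.   15.8 -19.3   0.1 -55.   73.5]
rel [-0.001  0.     0.008] [0.001 0.    0.001]
```

View pics/side4c.png

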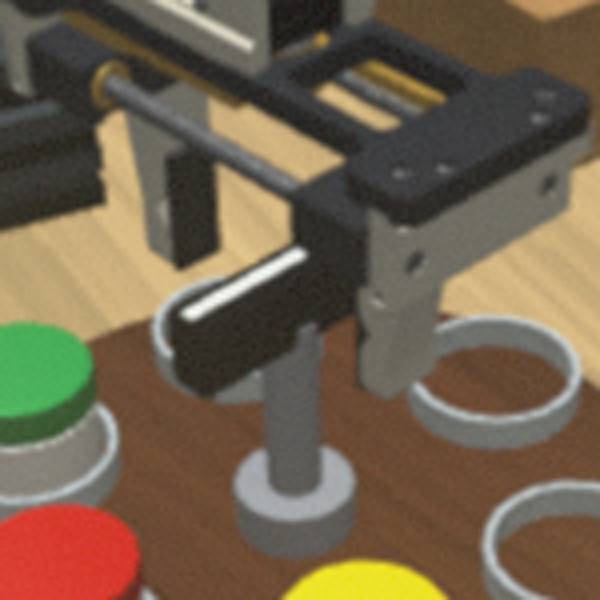

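```bash
python3 - <<'E'
import pickle
from h import *
ci,p,z=pickle.load(open("s4.pkl","rb"))
for u,R in((317,range(200,214)),(264,range(168,180))):
  for v in R:
    o,d=ray(ci,[(u,v)]);print(u,v,(o+d*z[v,u])[0].round(4),p[v,u])
E
```

```text
317 200 [0.5691 0.052  0.1522] [ 89  99 105]
317 201 [0.5698 0.0531 0.1496] [ 89 102 105]
317 202 [0.5702 0.0539 0.1473] [ 93 103 106]
317 203 [0.5697 0.053  0.1465] [ 91 102 106]
317 204 [0.5704 0.0542 0.1439] [ 95 104 110]
317 205 [0.5701 0.0537 0.1427] [ 97 110 113]
317 206 [0.5697 0.0531 0.1417] [ 95 106 109]
317 207 [0.5699 0.0534 0.1398] [ 96 108 111]
317 208 [0.5699 0.0534 0.1381] [ 95 105 108]
317 209 [0.5704 0.0543 0.1357] [ 77  93 104]
317 210 [0.6292 0.156  0.0388] [ 54  78 103]
317 211 [0.6282 0.1544 0.0384] [ 52  75 108]
317 212 [0.6273 0.1528 0.0379] [ 52  75 108]
317 213 [0.6258 0.1501 0.0384] [ 52  73 102]
264 168 [0.5445 0.1534 0.1486] [43 47 52]
264 169 [0.544  0.1527 0.1476] [41 46 48]
264 170 [0.5448 0.1547 0.1445] [39 47 46]
264 171 [0.5445 0.1544 0.1431] [35 43 48]
264 172 [0.5451 0.156  0.1403] [40 49 50]
264 173 [0.5449 0.1559 0.1387] [41 49 48]
264 174 [0.5442 0.1546 0.1381] [42 49 52]
264 175 [0.5443 0.1549 0.1362] [43 49 54]
264 176 [0.5447 0.1563 0.1335] [52 64 74]
264 177 [0.5441 0.1552 0.1327] [ 81 112 128]
264 178 [ 0.6172  0.3285 -0.002 ] [122 172 200]
264 179 [ 0.6147  0.3231 -0.    ] [131 185 216]
```

Tips are at z of about 0.134, so they overlap the 125–155 mm bar by about 21 mm and clear the post. Closing.

{"name": "apply_moves", "arguments": {
  "moves": [
    [0, 0, 0, 0, 0, 0],
    [0, 0, 0, 0, 0, 0],
    [0, 0, 0, 0, 0, 0],
    [0, 0, 0, 0, 0, 0],
    [0, 0, 0, 0, 0, 0],
    [0, 0, 0, 0, 0, 0],
    [0, 0, 0, 0, 0, 0],
    [0, 0, 0, 0, 0, 0],
    [0, 0, 0, 0, 0, 0],
    [0, 0, 0, 0, 0, 0]
  ],
  "hand": 1
}}

```text
time_s: 7.15
tcp_pos: [0.5644, 0.1145, 0.1019]
eef_rot: [179.9, -0.0, 14.5]
contact_force: [-0.1, -2.5, -0.2]
gripper_width: 0.0178
```

```bash
python3 rel.py .564 .1145 .100 -45.6
```

```text
t 7.15 [0.5644 0.1145 0.1019] [179.9  -0.   14.5] F [-0.1 -2.5 -0.2] M [-0.84 -0.37 -0.03] w 0.017754616935142173 j [ 31.   15.7 -19.3   0.1 -55.   73.5]
rel [-0.002 -0.001  0.01 ] [ 0.001 -0.001  0.668]
```

The bar is gripped at 17.8 mm with small forces. Turning clockwise, slowly, in two halves.

{"name": "apply_moves", "arguments": {
  "moves": [
    [0, 0, 0, 0, 0, 0.015],
    [0, 0, 0, 0, 0, 0.04],
    [0, 0, 0, 0, 0, 0.07],
    [0, 0, 0, 0, 0, 0.1],
    [0, 0, 0, 0, 0, 0.13],
    [0, 0, 0, 0, 0, 0.16],
    [0, 0, 0, 0, 0, 0.19],
    [0, 0, 0, 0, 0, 0.22],
    [0, 0, 0, 0, 0, 0.25],
    [0, 0, 0, 0, 0, 0.28],
    [0, 0, 0, 0, 0, 0.3],
    [0, 0, 0, 0, 0, 0.31]
  ]
}}

```text
time_s: 8.65
tcp_pos: [0.5644, 0.1147, 0.1019]
eef_rot: [180.0, -0.0, -13.4]
contact_force: [-0.9, 0.5, -0.2]
gripper_width: 0.0179
```

```bash
python3 rel.py .564 .1145 .100 -45.6; python3 - <<'E'
from plant import imaging
import cv2
p,z=imaging.capture("side");cv2.imwrite("pics/side5.png",p)
E
```

```text
t 8.65 [0.5644 0.1147 0.1019] [180.   -0.  -13.4] F [-0.9  0.5 -0.2] M [ 0.08 -0.06  0.28] w 0.017877996560899456 j [ 31.   15.7 -19.3   0.1 -55.   45.5]
rel [-0.002  0.001  0.01 ] [ 0.    -0.001  0.357]
```

View pics/side5.png

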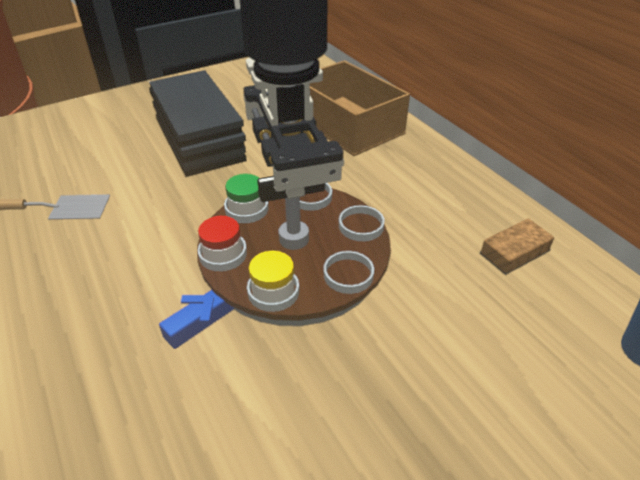

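The yellow lid is at (271,268), moving towards the pointer (205,305), and the disc is following the bar. Forces are small. Finishing the remaining 32°.

{"name": "apply_moves", "arguments": {
  "moves": [
    [0, 0, 0, 0, 0, 0.015],
    [0, 0, 0, 0, 0, 0.045],
    [0, 0, 0, 0, 0, 0.08],
    [0, 0, 0, 0, 0, 0.115],
    [0, 0, 0, 0, 0, 0.15],
    [0, 0, 0, 0, 0, 0.185],
    [0, 0, 0, 0, 0, 0.22],
    [0, 0, 0, 0, 0, 0.255],
    [0, 0, 0, 0, 0, 0.29],
    [0, 0, 0, 0, 0, 0.325],
    [0, 0, 0, 0, 0, 0.35],
    [0, 0, 0, 0, 0, 0.357]
  ]
}}

```text
time_s: 10.2
tcp_pos: [0.5645, 0.1149, 0.1019]
eef_rot: [-180.0, -0.1, -45.7]
contact_force: [1.0, 1.4, -0.6]
gripper_width: 0.0179
```

{"name": "apply_moves", "arguments": {
  "moves": [
    [0, 0, 0, 0, 0, 0.0],
    [0, 0, 0, 0, 0, 0.0],
    [0, 0, 0, 0, 0, 0.0]
  ]
}}

```text
time_s: 10.58
tcp_pos: [0.5645, 0.1149, 0.1019]
eef_rot: [-180.0, -0.0, -45.6]
contact_force: [0.6, 0.5, -0.5]
gripper_width: 0.0178
```

```bash
python3 rel.py .564 .1145 .100 -45.6; python3 - <<'E'
from plant import imaging
import cv2
p,z=imaging.capture("side");cv2.imwrite("pics/side6.png",p)
E
```

```text
t 10.575 [0.5645 0.1149 0.1019] [-180.    -0.   -45.6] F [ 0.6  0.5 -0.5] M [ 0.22 -0.11  0.06] w 0.017769875311200126 j [ 31.   15.7 -19.3   0.  -54.9  13.3]
rel [-0.     0.003  0.01 ] [-0.    -0.001 -0.   ]
```

View pics/side6.png

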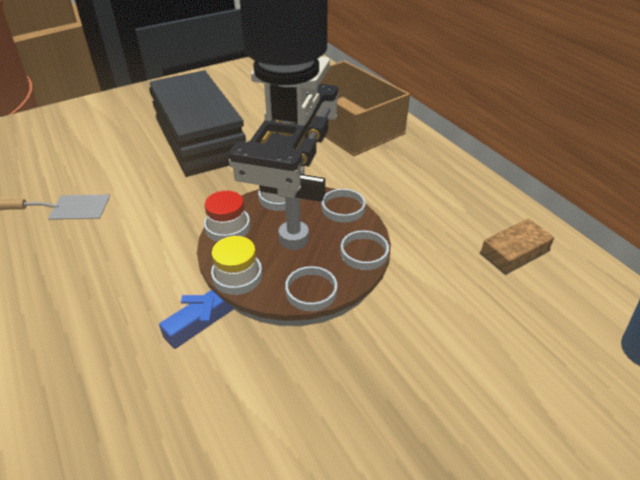

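The yellow lid is now at (234,254), where red stood at the start. Releasing, then lifting straight up.

{"name": "apply_moves", "arguments": {
  "moves": [
    [0, 0, 0, 0, 0, 0],
    [0, 0, 0, 0, 0, 0],
    [0, 0, 0, 0, 0, 0],
    [0, 0, 0, 0, 0, 0],
    [0, 0, 0, 0, 0, 0],
    [0, 0, 0, 0, 0, 0],
    [0, 0, 0, 0, 0, 0],
    [0, 0, 0, 0, 0, 0]
  ],
  "hand": -1
}}

```text
time_s: 11.62
tcp_pos: [0.5645, 0.1149, 0.1019]
eef_rot: [-180.0, -0.0, -45.6]
contact_force: [0.9, 0.3, 0.0]
gripper_width: 0.0865
```

{"name": "apply_moves", "arguments": {
  "moves": [
    [0, 0, -0.1, 0, 0, 0],
    [0, 0, -0.25, 0, 0, 0],
    [0, 0, -0.45, 0, 0, 0],
    [0, 0, -0.65, 0, 0, 0],
    [0, 0, -0.7, 0, 0, 0],
    [0, 0, -0.7, 0, 0, 0],
    [0, 0, -0.7, 0, 0, 0]
  ]
}}

```text
time_s: 12.5
tcp_pos: [0.5636, 0.1147, 0.2405]
eef_rot: [179.9, 0.0, -45.7]
contact_force: [-0.1, 0.0, -0.4]
gripper_width: 0.0876
```

```bash
python3 rel.py .564 .1145 .100 -45.6; python3 - <<'E'
from plant import imaging
import cv2,pickle
d={}
for n in("scene","side"):
    ci=imaging.camera_info(n);p,z=imaging.capture(n);d[n]=(ci,p,z);cv2.imwrite(f"pics/{n}7.png",p)
pickle.dump(d,open("d7.pkl","wb"))
E
sed -i 's/^d=pickle.*/&\nL={}/' m.py; python3 m.py d7.pkl
```

```text
t 12.5 [0.5636 0.1147 0.2405] [179.9   0.  -45.7] F [-0.1  0.  -0.4] M [0.07 0.03 0.01] w 0.0875651250813378 j [ 31.    9.7  -8.1   0.  -72.3  13.3]
rel [ 0.002 -0.002  0.702] [ 0.001  0.    -0.001]
scene yellow 653 693 circ [0.4629 0.0902] diam 53.85686492919922 cent [0.463  0.0901]
scene red 495 547 circ [0.491  0.1915] diam 54.17432403564453 cent [0.4902 0.1951]
scene green 711 915 circ [0.593 0.217] diam 53.673431396484375 cent [0.5934 0.2169]
 centre [0.5638 0.1168] R 0.1044 {'yellow': np.float64(-165.3), 'red': np.float64(134.3), 'green': np.float64(73.8)}
 pointer far end [0.351 0.061] 0.21960395402467145 ang -165.1764462557586 [0.38269465 0.0688253 ]
 proj 352.18582218712606 212.16414825216867
 line 170 [0.5654 0.1148] ((564.0296630859375, 116.31770324707031), (5.4001030921936035, 86.39078521728516), 44.41958236694336)
 line ang -45.50526828495138
side yellow 927 1027 circ [0.4627 0.0852] diam 54.1914176940918 cent [0.4624 0.0847]
side red 643 721 circ [0.4905 0.1861] diam 52.66077423095703 cent [0.4904 0.1856]
side green 155 183 circ [0.5997 0.2187] diam 47.946102142333984 cent [0.6031 0.2224]
 centre [0.5729 0.1091] R 0.1128 {'yellow': np.float64(-167.7), 'red': np.float64(137.0), 'green': np.float64(76.3)}
 pointer far end [0.349 0.051] 0.2315166934248433 ang -164.93364742719945 [0.39114604 0.06021128]
 proj 297.7524225701373 174.2398286835352
 line 255 [0.5663 0.1114] ((566.0752563476562, 111.61968994140625), (9.181022644042969, 83.774169921875), 44.329620361328125)
 line ang -45.64266600871292
```

View pics/side7.png

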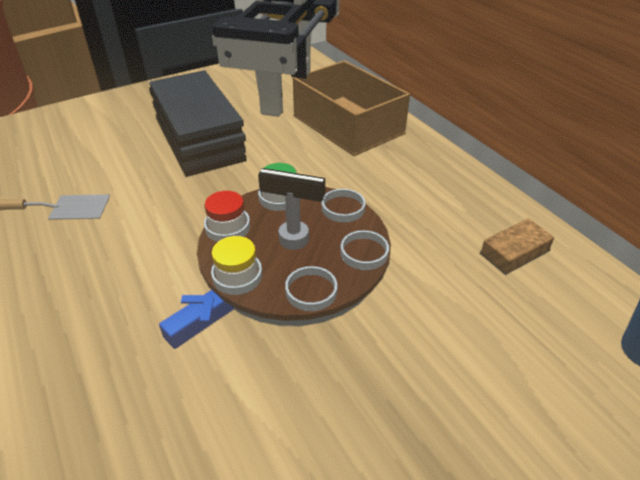

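View pics/scene7.png

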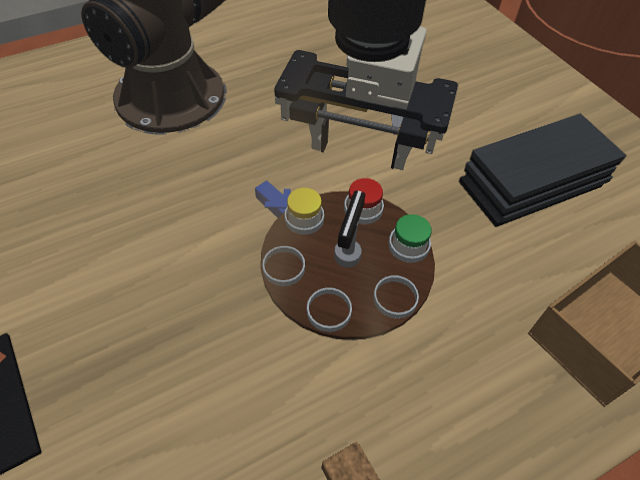

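Bar line at −45.5° (60° from 14.4°), and the yellow lid is at (304,203) in the scene view, exactly where red was. The jars are upright and the gripper is clear. Handing in.

```bash
python3 -c "
from plant import r
print(r.close_job())"
```

```text
the job is handed in; nothing more can be done
None
```

I turned the carousel one step (60°) clockwise by its handle, let go and lifted clear. The yellow jar now stands at the blue pointer, and the job was handed in at about 12.6 s.

**Last checks after release:**
- **Bar angle:** the bar lies at −45.5° (scene) and −45.6° (side). It started at about 14.4–14.6°, so it turned 60° and stayed there when let go.
- **Yellow jar:** the lid is within 1 mm of where the red lid stood at the start, in both views, and the jar is upright in its seat.
- **Forces:** at most a few N at every reading, and the gripper was open and clear at the end.

**What failed or disagreed:**
- **First grasp:** it closed on air just above the bar. The real fingertips were about 30 mm higher than the reported TCP, seen in the side camera's depth. I reopened, lowered to suit, and the second grasp held the bar at 17.8 mm.
- **Camera offset:** the scene and side cameras differ by about 4 mm in y.
- **Axis estimate:** in the last side view the handle partly hid the green lid, so the axis position computed from that view was about 9 mm off. I disregarded it.

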